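# Dial the batch number and lock it

## Robot

A 6-joint arm with a two-finger parallel gripper is mounted at the origin on a cart in front of the work surface, level with it; the furniture and walls round the work are solid. World frame = base frame: x ahead of the robot, y to its left, z up, the work surface at z = 0. Lengths are in mm, angles in rad, forces in N, time in s.
With the tool pointing down it reaches from about 425 to 1125 mm from the base axis. Payload 14.9 kg.
Tool frame: the origin (TCP) lies midway between the tips of the shut fingers; the grasp point (between the pads) lies 19 mm behind it; z points along the fingers, y is the line along which they close (so a half turn about z gives the same grasp; the last joint's range is limited). The gripper opens to 91 mm and grips with 3 to 60 N. Pads are 32 mm wide; open, the fingers measure 118 mm over their backs; the gripper's body (76 mm by 178 mm) begins 60 mm behind the grasp point.
Start: joints at [1.21, 0.379, 1.734, -0, 1.028, -0.033], TCP at [225.38, 662.738, 213.932] pointing down, gripper open.
Joint ranges: [-2.77, 2.77], [-0.74, 2.19], [0, 2.66], [-1.06, 4.2], [0.31, 2.87], [-3.08, 3.08]. Speed limits (rad/s): [1.89, 1.89, 2.39, 3.14, 3.14, 3.14].

## Interface

Orientations are given as a unit quaternion [x, y, z, w].
In Python, from workcell import bot gives the robot as it stands. The module is installed in compiled form; this text tells all that it offers.
- The arm moves only by the tool arm_command, never from a script. Its argument "commands" is a list of rows, each a list of 4 numbers: the shift along the tool's x, y, z normalised to -1 to 1, where 1 is 40 mm, then the turn about the tool's z normalised to -1 to 1, where 1 is 0.1 rad. A call has 1 to 5 rows; each row shifts and turns the commanded pose from where the row before left it, along the tool's axes as they then stand; what a row does not reach is not made up. A row lasts 1/12 s, in which the tool goes at most 41.7 mm and 7.16 degrees, less where a joint would pass 70% of its speed; a pose out of reach is approached as far as the arm can. A call with a number of a shift or a turn outside -1 to 1 is refused whole. A call with a gripper value outside its range is refused whole. "grip" is the closure, from -1 (fully open) to 1 (shut), set as the call begins (left out, the last holds). The fingers move at their own pace and stop on an object; "grip_force" is the grip in N (left out, the last holds). Time passes only in rows, so rows that do not move let the fingers close. It gives the time, the measured TCP pose, the force, the opening and the grip force at its end, in the units of the state.
- bot.get_obs(): the state, without advancing time (a new reading comes with each control period).
- bot.capture(name): name is "side" or "top" or "wrist"; returns (picture, depth): 400x640x3 uint8, red, green, blue; 400x640 float32, mm along the optical axis (not along the pixel's ray), 0 where there is no reading.
- bot.camera_params(name): a dict with "mtx" (3x3 intrinsics, pixels), "distortion" ([k1, k2, p1, p2, k3] as OpenCV has them; the pictures are not rectified), "R" (3x3) and "t" (3): a world point X has camera coordinates R X + t; the wrist camera has in their place "tool_from_camera" (4x4, takes a point from camera to tool coordinates, whose origin is the TCP and whose axes are the flange's). Camera axes: x right, y down, z forward; pixel columns grow to the right and rows downward; lengths in mm; the calibration is good to about 2 mm. A picture is of the moment at which its call begins: read the wrist's pose just before it. camera_params takes no time and is no camera call.
- bot.hand_in(): hands the job in; it is judged then, once.
The state is a dict: "time": time; "joints": joint angles; "qd": joint speeds; "effort": joint torques, N m; "tool_pos": TCP position; "ee_rot": TCP orientation; "wrist_force": force on the tool from outside, world axes, zero at the start; "ft_torque": the same for the moment, N m; "finger_gap": finger opening in mm; "grasp_force": force on a finger pad.
Only numpy, scipy, OpenCV 4.12 (cv2) and the standard library are available. Lean on these libraries where they do the work, as an engineer would, in place of code of your own. Each camera call takes 0.05 s, during which the arm holds its last target. There are 200 camera calls.

## Task

Set the blue batch-number unit to 6: roll its ribbed thumbwheel until the 6 stands centred between the red marks in the small window, then push the red lock tab on its top fully home toward the wheel, so that the number is locked. Go by feel and be gentle: the sprung wheel slips if you only brush it, and must never be jammed down hard onto its stop, nor the tab forced (stay below about 20 N). Leave the ferrules and the bolt beside the unit where they stand.

Things in the scene. Friction and masses are not known exactly. Their poses are not given: they have to be found in the camera images.
- unit_mark (a point): Blue batch-number unit, fixed: table point under the wheel's middle, in its steel foot (140 x 130 mm). Unit axes: ux to the back (away from the robot at yaw 0), uy left, z up. Blue head: ux -60..60, uy -80..30 mm, flat top cover (ux -16..60) at z = 108 mm + h, sloped front. h = 0 to 16 mm: how high the head is clamped, new each time, in NO pose or point given here: feel for it.
- wheel_low (a point): Where the top of the black ribbed thumbwheel would be with h = 0 (126 mm over the table); the real top is h = 0..16 mm higher, 18 mm proud of the cover. Wheel: axis along uy, radius 46 mm, uy -15..15 mm. Press closed fingertips on its top and drag along ux; 46 mm without slip = 1 rad. It turns at about 3.5 N of drag at the rim, stays where left, slips if pressed with under some 5 to 7 N.
- tab_low (a point): Middle of the pushing face (turned to -uy) of the open red lock tab, if h were 0; really h = 0..16 mm higher. Plate 24 mm along ux, 8 mm thick along uy, from 3 to 23 mm above the cover, which reaches only 7 mm beyond the face. Push it along +uy. More than 25 N on it is a fault.
- window_low (a point): Middle of the number window (16 mm wide, 14 mm high, black rim, red marks left and right at half height) in the 45 degree sloped face right of the wheel, if h were 0; really h = 0..16 mm higher.
- number_drum (a joint): Angle of thumbwheel and number drum (one piece), rad, -0.3..5.95. Digit n (black on white, 11 mm high) is centred in the window at n x 0.6283, so 6 at 3.770. Grows as the wheel's top is dragged along +ux. The wheel is sprung: 2 N preload, then 2.5 N per mm down to a hard stop 5 mm below (14 N); more than 25 N on it is a fault.
- lock_bolt (a joint): Travel of the red lock tab along +uy, m: 0 open (as found), 0.014 home at a hard stop. Slides with about 3 N, stays where left. Its nose enters between pegs of the drum, only when a digit is within about 0.2 rad of centred, and wedges the drum to about 0.1 rad (up to 12 N more). If it stops at 0.005..0.009 the drum is off centre: pull back, correct. When home the drum is locked.
- ferrule_a_mid (a point): Centre of a loose brass-coloured crimp ferrule (tube 23 mm diameter, 28 mm high) standing on the table left of the unit; bystander, to be left alone.
- ferrule_b_mid (a point): Centre of a second loose ferrule of the same size, standing on the table left of the unit; bystander.
- hex_bolt_mid (a point): Centre of a loose steel hex bolt 50 mm tall, standing on its head left of the unit; bystander.

How it is judged (in metres and radians):
On the way:
1. with the lock open, the 6 has been dialled into the window (within 0.2 rad of centred) (value of joint number_drum between 3.5699 and 3.9699 rad and value of joint lock_bolt below 0.006 m), for 0.2 s.
At the end, for the whole second after the job is handed in: The 6 stands in the window within 0.15 rad of centred, at rest, with the red lock tab home (at least 12.5 of its 14 mm); the two ferrules and the bolt stand upright within 15 mm of where they were (value of joint number_drum between 3.6199 and 3.9199 rad and value of joint lock_bolt above 0.0125 m and velocity of joint number_drum below 0.05 rad/s and distance of each of ferrule_a_mid, ferrule_b_mid, hex_bolt_mid from where it was at the start of the episode below 0.015 m and angle between each of ferrule_a_mid, ferrule_b_mid, hex_bolt_mid's own z axis and vertical below 0.2 rad); the robot touches nothing.
It fails at once if the wheel is pressed with more than 25 N (contact force between wheel_carriage and the arm above 25 N or contact force between wheel_carriage and the fingers above 25 N).
It fails at once if the lock tab is pushed with more than 25 N (contact force between lock_bolt and the arm above 25 N or contact force between lock_bolt and the fingers above 25 N).
It fails at once if a ferrule or the bolt is knocked over or shifted by more than 15 mm (distance of any of ferrule_a_mid, ferrule_b_mid, hex_bolt_mid from where it was at the start of the episode above 0.015 m or angle between any of ferrule_a_mid, ferrule_b_mid, hex_bolt_mid's own z axis and vertical above 0.5 rad).
It also fails if it takes over 51 s, if anything falls off the work surface, if the arm or the gripper's body presses on something with over 40 N, if the wrist force passes 120 N, or if a joint passes its speed limit or range.

## Working session

There is one attempt and no reset: what is moved stays moved. The work goes in short steps, Python scripts to look and compute and a tool call to move; the robot and the scene stay as the last step left them, time stands still between calls to the robot, and variables do not carry over. Pictures are saved under pics/ and viewed, at most 10 in all, crops included, and the job is handed in when it is done.

Besides the shell and the picture viewer there is one more tool, called as name(argument=value, ...) on one line, values as JSON. arm_command: Moves the arm, as the interface text tells. Its arguments: {"type":"object","properties":{"commands":{"type":"array","items":{"type":"array","items":{"type":"number"}}},"grip":{"type":"number"},"grip_force":{"type":"number"}},"required":["commands"]}

```bash
mkdir -p pics; python3 - <<'E'
from workcell import bot
import cv2,numpy as np
o=bot.get_obs();print({k:np.round(v,3).tolist() for k,v in o.items()})
for n in("side","top"):
    p,d=bot.capture(n);cv2.imwrite(f"pics/{n}0.png",p[:,:,::-1]);np.savez(f"{n}0.npz",p=p,d=d)
    c=bot.camera_params(n);print(n,{k:np.round(v,4).tolist() for k,v in c.items()})
print(bot.camera_params("wrist"))
E
```

```text
{'time': 0.0, 'joints': [1.21, 0.379, 1.735, 0.0, 1.029, -0.033], 'qd': [0.001, 0.001, 0.0, 0.0, -0.001, -0.002], 'effort': [-0.003, -76.372, -43.439, 0.065, 0.042, -0.0], 'tool_pos': [225.24, 662.327, 213.273], 'ee_rot': [0.163, 0.987, -0.001, -0.0], 'wrist_force': [-0.068, -0.117, -0.346], 'ft_torque': [0.031, 0.054, 0.056], 'grasp_force': 0.0, 'finger_gap': 91.389}
side {'mtx': [[462.6679, 0.0, 318.9848], [0.0, 462.6679, 198.5925], [0.0, 0.0, 1.0]], 'distortion': [-0.106, 0.0, 0.0, 0.0, 0.0], 'R': [[-0.9978, 0.0669, 0.004], [0.0389, 0.6266, -0.7784], [-0.0546, -0.7765, -0.6277]], 't': [517.0152, 37.5863, 968.984]}
top {'mtx': [[487.5591, 0.0, 317.9709], [0.0, 487.5591, 202.4983], [0.0, 0.0, 1.0]], 'distortion': [0.0318, 0.0, 0.0, 0.0, 0.0], 'R': [[-0.0168, -0.9995, 0.0261], [-0.9973, 0.0149, -0.0722], [0.0717, -0.0272, -0.9971]], 't': [16.2489, 530.6769, 908.2883]}
{'mtx': array([[282.71761159,   0.        , 324.318091  ],
       [  0.        , 282.71761159, 198.02100353],
       [  0.        ,   0.        ,   1.        ]]), 'distortion': array([0.00789295, 0.        , 0.        , 0.        , 0.        ]), 'tool_from_camera': array([[-1.22612314e-04, -9.59243607e-01, -2.82580407e-01,
         8.01587807e+01],
       [ 9.99999810e-01,  5.29929990e-05, -6.13791621e-04,
        -8.83403471e-01],
       [ 6.03750472e-04, -2.82580429e-01,  9.59243419e-01,
        -1.72298667e+02],
       [ 0.00000000e+00,  0.00000000e+00,  0.00000000e+00,
         1.00000000e+00]])}
```

View pics/top0.png

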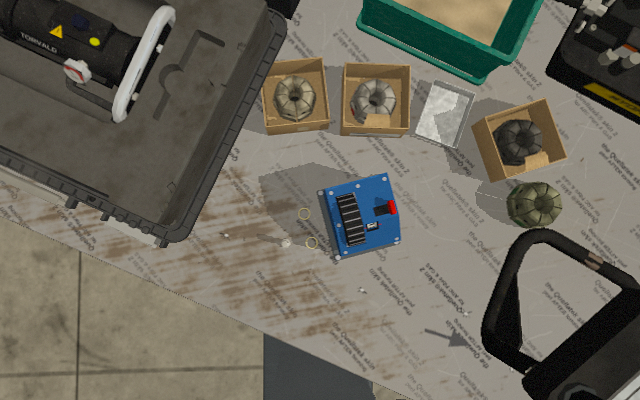

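View pics/side0.png

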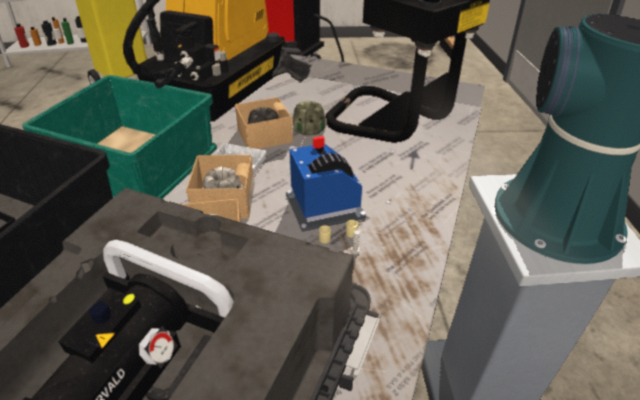

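The top view shows the blue unit at about (360,215) px, with the wheel at (348,220), the red tab at (390,208) and the window at (371,226). The ferrules and bolt are at (304,213), (311,243) and (286,243). The side view shows the unit at (325,185) px, with the red tab at (318,142).

```bash
cat > h.py <<'E'
import numpy as np,cv2
from workcell import bot
def cloud(n,d,R=None,t=None):
    c=bot.camera_params(n)
    v,u=np.mgrid[0:400,0:640]
    k=cv2.undistortPoints(np.stack([u,v],-1).reshape(-1,1,2).astype(np.float64),c["mtx"],np.array(c["distortion"])).reshape(400,640,2)
    P=np.concatenate([k,np.ones((400,640,1))],-1)*d[...,None]
    if n=="wrist": T=np.array(c["tool_from_camera"]);return P@T[:3,:3].T+T[:3,3]
    return (P-np.array(c["t"]))@np.array(c["R"])
E
python3 - <<'E'
from h import *
for n,box in(("top",(165,275,300,420)),("side",(120,240,270,380))):
    z=np.load(n+"0.npz");p,d=z["p"],z["d"];W=cloud(n,d)
    hsv=cv2.cvtColor(p,cv2.COLOR_RGB2HSV);a=np.zeros((400,640),bool);a[box[0]:box[1],box[2]:box[3]]=1
    a&=d>0
    H,S,V=hsv[...,0],hsv[...,1],hsv[...,2]
    blue=a&(abs(H.astype(int)-108)<12)&(S>150);red=a&((H<6)|(H>174))&(S>170)&(V>110);blk=a&(V<55)
    for nm,m in(("blue",blue),("red",red),("blk",blk)):
        X=W[m];print(n,nm,m.sum(),np.percentile(X,[2,25,50,75,98],axis=0).round(0).tolist())
    X=W[blue]
    hz,e=np.histogram(X[:,2],np.arange(60,150,2));print(list(zip(e.astype(int),hz)))
    zt=e[hz.argmax()]+1
    T=X[abs(X[:,2]-zt)<4];print("cover z",np.median(T[:,2]),cv2.minAreaRect(T[:,:2].astype(np.float32)))
    K=W[blk];K=K[(K[:,2]>zt+2)&(K[:,2]<zt+24)]
    if len(K): print("wheel",cv2.minAreaRect(K[:,:2].astype(np.float32)),np.percentile(K[:,2],[50,90,98]))
    B=W[a&(abs(W[...,2])<200)]
z=np.load("top0.npz");p=z["p"]
cv2.imwrite("pics/z.png",np.vstack([cv2.resize(p[165:275,270:420,::-1],None,fx=4,fy=4,interpolation=2)]))
E
```

```text
top blue 3016 [[442.0, -124.0, 78.0], [473.0, -97.0, 102.0], [506.0, -75.0, 121.0], [539.0, -39.0, 122.0], [564.0, -8.0, 124.0]]
top red 72 [[493.0, -116.0, 124.0], [507.0, -113.0, 143.0], [513.0, -111.0, 144.0], [519.0, -109.0, 145.0], [524.0, -98.0, 147.0]]
top blk 822 [[456.0, -104.0, 109.0], [478.0, -57.0, 123.0], [499.0, -45.0, 132.0], [513.0, -36.0, 138.0], [534.0, -24.0, 141.0]]
[(np.int64(60), np.int64(0)), (np.int64(62), np.int64(1)), (np.int64(64), np.int64(1)), (np.int64(66), np.int64(4)), (np.int64(68), np.int64(5)), (np.int64(70), np.int64(5)), (np.int64(72), np.int64(4)), (np.int64(74), np.int64(6)), (np.int64(76), np.int64(18)), (np.int64(78), np.int64(47)), (np.int64(80), np.int64(60)), (np.int64(82), np.int64(79)), (np.int64(84), np.int64(57)), (np.int64(86), np.int64(73)), (np.int64(88), np.int64(72)), (np.int64(90), np.int64(45)), (np.int64(92), np.int64(56)), (np.int64(94), np.int64(48)), (np.int64(96), np.int64(55)), (np.int64(98), np.int64(61)), (np.int64(100), np.int64(49)), (np.int64(102), np.int64(60)), (np.int64(104), np.int64(46)), (np.int64(106), np.int64(
[... 2195 characters left out ...]
, (np.int64(120), np.int64(392)), (np.int64(122), np.int64(209)), (np.int64(124), np.int64(2)), (np.int64(126), np.int64(0)), (np.int64(128), np.int64(0)), (np.int64(130), np.int64(2)), (np.int64(132), np.int64(0)), (np.int64(134), np.int64(0)), (np.int64(136), np.int64(1)), (np.int64(138), np.int64(0)), (np.int64(140), np.int64(0)), (np.int64(142), np.int64(0)), (np.int64(144), np.int64(0)), (np.int64(146), np.int64(0))]
cover z 121.45717546647158 ((521.8155517578125, -61.60904312133789), (80.77765655517578, 109.58026123046875), 13.70619010925293)
wheel ((502.134765625, -57.95397186279297), (71.26956939697266, 63.278160095214844), 11.962178230285645) [131.4341074  138.51386334 140.67377213]
```

View pics/z.png

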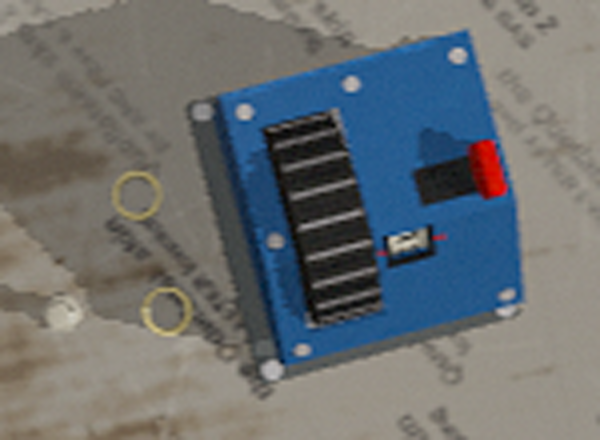

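The zoomed view shows the wheel, the window at about (408,243) in the crop with red marks either side, and the red tab at (488,168). From the two views the yaw is about 0.241, the unit mark is about (496.6, -42.7) and the cover is at z≈121.5, so h≈13.5. The wheel top should be near 139.5.

```bash
python3 - <<'E'
from h import *
W=np.concatenate([cloud(n,np.load(n+"0.npz")["d"]).reshape(-1,3) for n in("top","side")])
W=W[(W[:,2]<900)]
a=np.array([225,662]);b=np.array([497,-43])
L=np.linalg.norm(b-a);u=(b-a)/L
s=(W[:,:2]-a)@u;q=abs((W[:,:2]-a)@np.array([-u[1],u[0]]))
for k in range(-50,800,50):
    m=(s>k)&(s<k+50)&(q<150);print(k,m.sum(),np.percentile(W[m,2],99.5).round() if m.sum() else None)
E
```

```text
-50 1286 -790.0
0 1262 -791.0
50 1046 -790.0
100 832 -791.0
150 612 -790.0
200 392 -792.0
250 467 3.0
300 1284 3.0
350 4298 103.0
400 6340 189.0
450 7232 190.0
500 6551 188.0
550 6031 86.0
600 5675 49.0
650 5810 28.0
700 8956 140.0
750 5981 141.0
```

arm_command(commands=[[0,0,-0.9,0],[0,0,-0.9,0],[-0.48,-0.58,-0.4,0],[-0.48,-0.58,0,0],[-0.48,-0.58,0,0]], grip=1, grip_force=20)

```text
time: 0.52
tool_pos: [257.7, 577.7, 302.9]
ee_rot: [0.163, 0.987, 0.001, 0.0]
wrist_force: [0.5, -0.1, -1.2]
finger_gap: 60.8
grasp_force: 0.0
```

arm_command(commands=[[-0.48,-0.58,0,0],[-0.48,-0.58,0,0],[-0.48,-0.58,0,0],[-0.48,-0.58,0,0],[-0.48,-0.58,0,0]])

```text
time: 0.93
tool_pos: [311.2, 436.0, 301.7]
ee_rot: [0.163, 0.987, -0.0, -0.0]
wrist_force: [0.1, -0.6, -0.7]
finger_gap: 27.4
grasp_force: 0.0
```

arm_command(commands=[[-0.48,-0.58,0,0],[-0.48,-0.58,0,0],[-0.48,-0.58,0,0],[-0.48,-0.58,0,0],[-0.48,-0.58,0,0]])

```text
time: 1.35
tool_pos: [364.6, 295.4, 301.8]
ee_rot: [0.163, 0.987, -0.0, -0.0]
wrist_force: [0.6, -0.0, -0.1]
finger_gap: 0.3
grasp_force: 0.0
```

arm_command(commands=[[-0.48,-0.58,0,0],[-0.48,-0.58,0,0],[-0.48,-0.58,0,0],[-0.48,-0.58,0,0],[-0.48,-0.58,0,0]])

```text
time: 1.77
tool_pos: [418.2, 154.6, 301.9]
ee_rot: [0.163, 0.987, -0.0, -0.0]
wrist_force: [0.8, 0.3, 0.4]
finger_gap: 0.7
grasp_force: 0.0
```

arm_command(commands=[[-0.48,-0.58,0,0],[-0.48,-0.58,0,0],[-0.48,-0.58,0,0],[-0.48,-0.58,0,0],[-0.48,-0.58,0,0]])

```text
time: 2.18
tool_pos: [471.7, 13.8, 301.8]
ee_rot: [0.163, 0.987, 0.0, -0.0]
wrist_force: [-0.4, 1.1, 0.5]
finger_gap: 0.6
grasp_force: 0.0
```

arm_command(commands=[[-0.24,-0.29,0,-0.95],[0,0,0.3,-0.95],[0,0,0.4,-0.95],[0,0,0.4,-0.95],[0,0,0.4,-0.95]])

```text
time: 2.6
tool_pos: [476.8, 1.1, 241.1]
ee_rot: [-0.076, 0.997, 0.0, -0.0]
wrist_force: [0.6, -0.1, 0.6]
finger_gap: 0.3
grasp_force: 0.0
```

arm_command(commands=[[0,0,0.3,-0.95],[0,0,0,0],[0,0,0,0]])

```text
time: 2.85
tool_pos: [476.7, 1.3, 229.7]
ee_rot: [-0.119, 0.993, 0.0, -0.001]
wrist_force: [0.4, -1.1, 0.5]
finger_gap: 0.2
grasp_force: 0.0
```

```bash
cat > look.py <<'E'
from h import *
from scipy.spatial.transform import Rotation as Ro
import sys
Y=0.241;O=np.array([496.6,-42.7])
o=bot.get_obs();p,d=bot.capture("wrist");cv2.imwrite(f"pics/{sys.argv[1]}_full.png",p[:,:,::-1])
R=Ro.from_quat(o["ee_rot"]).as_matrix();tp=np.array(o["tool_pos"])
ux=np.array([np.cos(Y),np.sin(Y)]);uy=np.array([-ux[1],ux[0]])
x=R[:2,0];print("tcp unit",(tp[:2]-O)@ux,(tp[:2]-O)@uy,tp[2],"theta",np.arctan2(x[1],-x[0]),"F",np.round(o["wrist_force"],1),o["time"])
W=cloud("wrist",d)@R.T+tp
np.savez(sys.argv[1]+".npz",p=p,W=W)
hsv=cv2.cvtColor(p,cv2.COLOR_RGB2HSV);H,S,V=hsv[...,0].astype(int),hsv[...,1],hsv[...,2]
blue=(abs(H-108)<12)&(S>150);X=W[blue];T=X[abs(X[:,2]-121.5)<3.5]
if len(T)>50: print("cover",np.median(T[:,2]),cv2.minAreaRect(T[:,:2].astype(np.float32)))
red=((H<6)|(H>174))&(S>150)&(V>90);X=W[red]
n,l,st,c=cv2.connectedComponentsWithStats(red.astype(np.uint8))
for i in range(1,n):
    if st[i,4]>5:
        X=W[l==i];q=(np.median(X,axis=0));print("red",st[i],c[i].round(1),q.round(1),"unit",((q[:2]-O)@ux).round(1),((q[:2]-O)@uy).round(1))
E
python3 look.py w1
```

```text
tcp unit -8.849141054779027 47.49560410646401 229.66796403386846 theta -0.23926356961743006 F [ 0.4 -1.1  0.5] 2.85
cover 124.15732873691167 ((519.5607299804688, -65.2152099609375), (83.03231811523438, 110.02286529541016), 13.874784469604492)
red [196 196  14  27 241] [201.8 209. ] [ 510.  -111.8  146.8] unit -3.5 -70.3
```

View pics/w1_full.png

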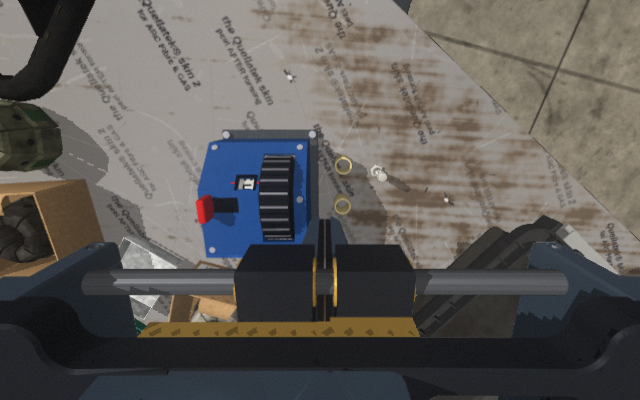

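The wrist view is upside down: front of the unit is at the top of the picture. The wheel is at (277,197) px, the window at (246,183) and the red tab at (202,209). The digit is too small to read here, so I'll go closer.

arm_command(commands=[[0.08,-0.4,0,0],[0.08,-0.4,0.5,0],[0.08,-0.4,0.6,0],[0,0,0.6,0],[0,0,0.3,0]])

```text
time: 3.32
tool_pos: [478.9, -48.2, 148.8]
ee_rot: [-0.119, 0.993, 0.0, -0.0]
wrist_force: [-0.2, 0.2, -0.3]
finger_gap: 0.5
grasp_force: 0.0
```

arm_command(commands=[[0,0,0,0],[0,0,0,0]])

```text
time: 3.48
tool_pos: [479.6, -47.6, 150.6]
ee_rot: [-0.12, 0.993, -0.0, 0.0]
wrist_force: [0.3, -0.2, -0.8]
finger_gap: 0.6
grasp_force: 0.0
```

```bash
sed -i 's/496.6,-42.7/496.2,-43.6/' look.py; python3 look.py w2; python3 - <<'E'
import cv2
i=cv2.imread("pics/w2_full.png");print(i.shape)
c=cv2.rotate(i[90:290,130:380],1);cv2.imwrite("pics/w2c.png",cv2.resize(c,None,fx=3,fy=3,interpolation=2))
E
```

```text
tcp unit -17.10641751691608 0.03449827563970378 150.60121423271852 theta -0.24035789672501343 F [ 0.3 -0.2 -0.8] 3.4833
cover 123.76399034140414 ((520.05908203125, -65.3826904296875), (83.58964538574219, 108.96185302734375), 14.047574996948242)
red [262 217   6   1   6] [264.5 217. ] [485.5 -94.3 118.9] unit -22.5 -46.7
red [218 235  18  34 367] [224.8 252.1] [ 506.  -113.1  146.6] unit -7.0 -69.9
(400, 640, 3)
```

View pics/w2c.png

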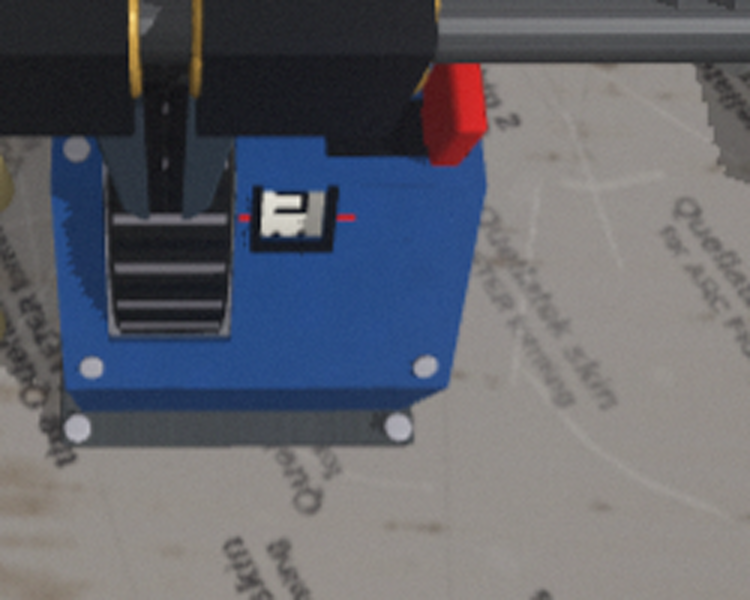

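The window is at about (293,217) in this crop, between the red marks, but the digit is only partly in view. I'll enlarge it.

```bash
python3 - <<'E'
import cv2
i=cv2.imread("pics/w2_full.png")
c=cv2.rotate(i[200:236,258:308],1);cv2.imwrite("pics/w2d.png",cv2.resize(c,None,fx=12,fy=12,interpolation=2))
E
```

```text
(no output)
```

View pics/w2d.png

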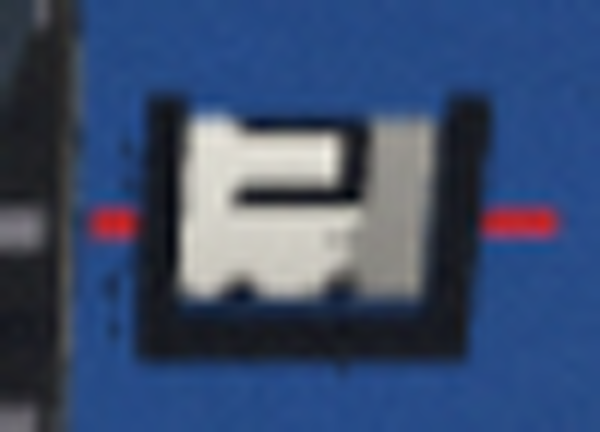

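The window shows the lower half of a 3 leaving upward, with the tops of a 4's two uprights coming in below. The drum is therefore at about 3.4 digits ≈ 2.14 rad and needs about +1.6 rad, or 75 mm of drag. Next I'll feel for the wheel.

arm_command(commands=[[0,0,0.06,0],[0,0,0.06,0],[0,0,0.06,0],[0,0,0,0]])

```text
time: 3.87
tool_pos: [479.2, -47.5, 142.7]
ee_rot: [-0.121, 0.993, -0.0, 0.0]
wrist_force: [-0.0, -0.8, 0.6]
finger_gap: 0.2
grasp_force: 0.0
```

arm_command(commands=[[0,0,0.03,0],[0,0,0.03,0],[0,0,0,0]])

```text
time: 4.12
tool_pos: [479.4, -47.6, 140.3]
ee_rot: [-0.121, 0.993, -0.0, 0.0]
wrist_force: [0.1, 0.8, 2.1]
finger_gap: 0.3
grasp_force: 1.5
```

arm_command(commands=[[0,0,0.03,0],[0,0,0.03,0],[0,0,0,0]])

```text
time: 4.37
tool_pos: [479.5, -47.6, 138.1]
ee_rot: [-0.121, 0.993, -0.0, 0.0]
wrist_force: [-1.3, 0.4, 8.2]
finger_gap: 0.4
grasp_force: 4.1
```

arm_command(commands=[[0,0,0.02,0],[0,0,0,0]])

```text
time: 4.53
tool_pos: [479.5, -47.6, 137.4]
ee_rot: [-0.121, 0.993, -0.0, 0.0]
wrist_force: [-2.6, 0.1, 9.9]
finger_gap: 0.6
grasp_force: 4.9
```

arm_command(commands=[[-0.08,0,0,0],[-0.08,0,0,0],[-0.08,0,0,0],[-0.08,0,0,0]])

```text
time: 4.87
tool_pos: [491.8, -44.5, 137.5]
ee_rot: [-0.121, 0.993, -0.0, -0.0]
wrist_force: [-4.2, 1.0, 9.3]
finger_gap: 0.3
grasp_force: 5.0
```

arm_command(commands=[[-0.08,0,0,0],[-0.08,0,0,0],[-0.08,0,0,0],[-0.08,0,0,0]])

```text
time: 5.2
tool_pos: [504.2, -41.5, 137.5]
ee_rot: [-0.121, 0.993, -0.0, -0.0]
wrist_force: [-3.0, -0.3, 11.1]
finger_gap: 0.3
grasp_force: 5.0
```

arm_command(commands=[[-0.08,0,0,0],[-0.08,0,0,0],[-0.08,0,0,0],[0,0,0,0]])

```text
time: 5.53
tool_pos: [514.0, -39.1, 137.6]
ee_rot: [-0.121, 0.993, -0.0, 0.0]
wrist_force: [-1.0, 1.2, 10.0]
finger_gap: 0.5
grasp_force: 4.7
```

arm_command(commands=[[0,0,-0.2,0],[0.2,0,-0.05,0],[0.3,0,0,0],[0.3,0,0,0],[0.12,0,0,0]])

```text
time: 5.95
tool_pos: [475.0, -48.2, 146.6]
ee_rot: [-0.121, 0.993, 0.0, -0.001]
wrist_force: [-0.2, -0.4, -0.8]
finger_gap: 0.4
grasp_force: 0.0
```

```bash
python3 look.py w3; python3 - <<'E'
import cv2
i=cv2.imread("pics/w3_full.png")
c=cv2.rotate(i[190:246,248:318],1);cv2.imwrite("pics/w3d.png",cv2.resize(c,None,fx=8,fy=8,interpolation=2))
E
```

```text
tcp unit -21.694286118835052 0.5485102162420684 146.57016728022637 theta -0.24193295880490998 F [-0.2 -0.4 -0.8] 5.95
cover 123.66727962628511 ((520.0283203125, -65.29408264160156), (83.1485595703125, 109.15302276611328), 13.993993759155273)
red [261 224   5   2  10] [263.  224.5] [485.7 -94.4 118.6] unit -22.3 -46.8
red [215 243  19  26 279] [222.8 256. ] [ 503.  -113.8  146.1] unit -10.1 -69.8
```

View pics/w3d.png

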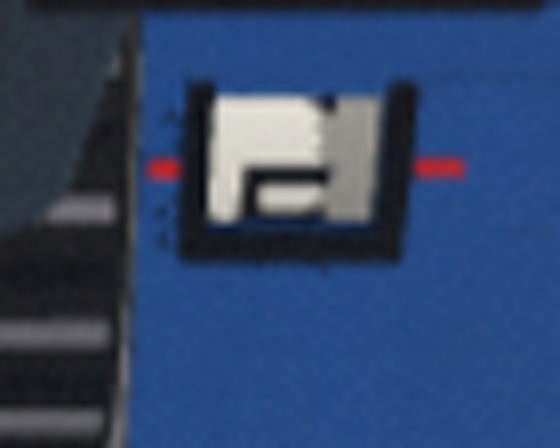

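The 4 is leaving at the top, and the 5's top bar is at about (285,173), nearly level with the marks. That puts the drum at about 2.92 rad, as expected without slip. It needs about 0.855 rad more, or 39 mm.

arm_command(commands=[[-0.03,0,0.07,0],[0,0,0.06,0],[0,0,0.05,0],[0,0,0.05,0],[0,0,0,0]])

```text
time: 6.42
tool_pos: [479.3, -47.7, 137.8]
ee_rot: [-0.121, 0.993, -0.0, 0.0]
wrist_force: [-2.5, -1.0, 8.9]
finger_gap: 0.2
grasp_force: 4.5
```

arm_command(commands=[[-0.08,0,0.01,0],[-0.08,0,0,0],[-0.08,0,0,0],[-0.08,0,0,0],[-0.08,0,0,0]])

```text
time: 6.83
tool_pos: [494.9, -43.8, 137.7]
ee_rot: [-0.121, 0.993, -0.0, -0.0]
wrist_force: [-3.3, -0.9, 9.5]
finger_gap: 0.3
grasp_force: 4.8
```

arm_command(commands=[[-0.08,0,0,0],[-0.08,0,0,0],[-0.08,0,0,0],[-0.08,0,0.005,0],[-0.08,0,0.005,0]])

```text
time: 7.25
tool_pos: [510.4, -40.0, 137.3]
ee_rot: [-0.121, 0.993, -0.0, -0.0]
wrist_force: [-3.6, -1.0, 9.8]
finger_gap: 0.5
grasp_force: 5.2
```

arm_command(commands=[[-0.08,0,0.005,0],[-0.08,0,0.005,0],[-0.02,0,0,0],[0,0,0,0]])

```text
time: 7.58
tool_pos: [517.8, -38.2, 137.0]
ee_rot: [-0.121, 0.993, -0.0, 0.0]
wrist_force: [-1.2, 0.2, 10.0]
finger_gap: 0.4
grasp_force: 4.8
```

arm_command(commands=[[0,0,-0.2,0],[0.2,0,-0.05,0],[0.3,0,0,0],[0.3,0,0,0],[0.2,0,0,0]])

```text
time: 8.0
tool_pos: [475.7, -48.1, 146.2]
ee_rot: [-0.121, 0.993, 0.0, -0.001]
wrist_force: [-0.6, 0.1, 0.2]
finger_gap: 0.5
grasp_force: 0.0
```

arm_command(commands=[[0,0,0,0]])

```text
time: 8.08
tool_pos: [475.7, -48.2, 146.3]
ee_rot: [-0.121, 0.993, 0.0, -0.001]
wrist_force: [0.0, -0.7, -0.7]
finger_gap: 0.7
grasp_force: 0.0
```

```bash
python3 look.py w4; python3 - <<'E'
import cv2
i=cv2.imread("pics/w4_full.png")
c=cv2.rotate(i[190:246,248:318],1);cv2.imwrite("pics/w4d.png",cv2.resize(c,None,fx=8,fy=8,interpolation=2))
E
```

```text
tcp unit -21.01303045698246 0.47619300941182985 146.27271051535007 theta -0.2416403488682057 F [ 0.  -0.7 -0.7] 8.0833
cover 123.74299554855503 ((519.5875854492188, -65.51060485839844), (83.52957153320312, 109.33763122558594), 14.207229614257812)
red [260 224   6   1   6] [262.5 224. ] [485.7 -94.7 119. ] unit -22.4 -47.1
red [215 242  19  27 290] [222.7 255.7] [ 503.1 -113.8  146.2] unit -10.1 -69.8
```

View pics/w4d.png

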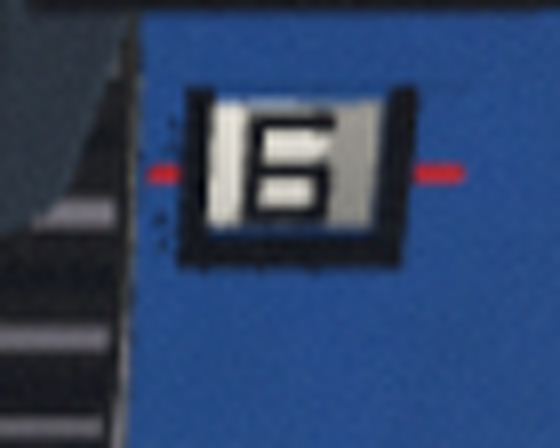

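The 6 is centred between the marks: its bars run from 122 to 215 px, with the marks at 174. The first step is done, so now the tab.

arm_command(commands=[[0,0,-0.6,0],[-0.26,-0.7,0,0],[-0.26,-0.7,0,0],[0,-0.7,0,0],[0,-0.7,0,0]], grip=1, grip_force=45)

```text
time: 8.55
tool_pos: [526.1, -152.9, 170.9]
ee_rot: [-0.121, 0.993, -0.0, 0.0]
wrist_force: [0.8, 0.2, -0.0]
finger_gap: 0.4
grasp_force: 0.0
```

arm_command(commands=[[0,0,0.3,0],[0,0,0.3,0],[0,0,0.3,0],[0,0,0,0],[0,0,0,0]])

```text
time: 8.97
tool_pos: [524.3, -150.6, 133.7]
ee_rot: [-0.121, 0.993, 0.001, -0.001]
wrist_force: [-0.4, 0.6, 0.3]
finger_gap: 0.7
grasp_force: 0.0
```

```bash
python3 look.py w5
```

```text
tcp unit 1.7353517358921202 -110.64573978640674 133.686244385859 theta -0.24306474663912445 F [-0.4  0.6  0.3] 8.9667
cover 124.00603114213398 ((520.2146606445312, -65.393310546875), (83.52405548095703, 110.41486358642578), 13.436772346496582)
red [415 200   6   1   6] [417.5 200. ] [485.5 -95.1 118.9] unit -22.7 -47.5
red [379 219  18  26 325] [388.6 232. ] [ 503.6 -115.3  146.1] unit -9.9 -71.4
```

arm_command(commands=[[0,0.2,0,0],[0,0.15,0,0],[0,0.1,0,0],[0,0,0,0]])

```text
time: 9.35
tool_pos: [520.6, -133.1, 135.0]
ee_rot: [-0.121, 0.993, -0.0, 0.0]
wrist_force: [-0.2, -0.1, 0.8]
finger_gap: 0.5
grasp_force: 0.0
```

arm_command(commands=[[0,0.05,0,0],[0,0.05,0,0],[0,0,0,0]])

```text
time: 9.6
tool_pos: [519.8, -130.1, 134.8]
ee_rot: [-0.121, 0.993, -0.0, 0.0]
wrist_force: [-0.1, 0.7, 0.3]
finger_gap: 0.1
grasp_force: 0.0
```

arm_command(commands=[[0,0.05,0,0],[0,0.05,0,0],[0,0,0,0]])

```text
time: 9.85
tool_pos: [518.7, -126.2, 134.7]
ee_rot: [-0.121, 0.993, 0.0, -0.0]
wrist_force: [0.4, 0.3, 0.3]
finger_gap: 0.3
grasp_force: 0.0
```

arm_command(commands=[[0,0.05,0,0],[0,0.05,0,0],[0,0,0,0]])

```text
time: 10.1
tool_pos: [517.9, -122.4, 134.8]
ee_rot: [-0.121, 0.993, -0.0, 0.0]
wrist_force: [0.2, -2.1, -0.5]
finger_gap: 0.4
grasp_force: 0.7
```

arm_command(commands=[[0,0.05,0,0],[0,0.05,0,0],[0,0,0,0]])

```text
time: 10.35
tool_pos: [516.9, -118.4, 134.8]
ee_rot: [-0.121, 0.993, -0.0, 0.0]
wrist_force: [-0.0, -1.3, -0.5]
finger_gap: 0.2
grasp_force: 0.8
```

arm_command(commands=[[0,0.03,0,0],[0,0.03,0,0],[0,0,0,0]])

```text
time: 10.6
tool_pos: [516.3, -116.1, 134.8]
ee_rot: [-0.121, 0.993, 0.0, 0.0]
wrist_force: [0.1, -2.3, -0.4]
finger_gap: 0.6
grasp_force: 1.0
```

arm_command(commands=[[0,0.03,0,0],[0,0.03,0,0],[0,0,0,0]])

```text
time: 10.85
tool_pos: [515.7, -113.8, 134.7]
ee_rot: [-0.121, 0.993, 0.0, -0.0]
wrist_force: [-0.9, -0.7, -0.2]
finger_gap: 0.3
grasp_force: 0.8
```

arm_command(commands=[[0,0.03,0,0],[0,0.03,0,0],[0,0,0,0]])

```text
time: 11.1
tool_pos: [515.1, -111.4, 134.7]
ee_rot: [-0.121, 0.993, 0.0, -0.0]
wrist_force: [-0.0, -1.2, -0.4]
finger_gap: 0.6
grasp_force: 0.8
```

arm_command(commands=[[0,0.03,0,0],[0,0,0,0]])

```text
time: 11.27
tool_pos: [514.9, -110.5, 134.8]
ee_rot: [-0.121, 0.993, -0.0, 0.0]
wrist_force: [-0.4, -3.6, -0.9]
finger_gap: 0.4
grasp_force: 2.3
```

arm_command(commands=[[0,0.03,0,0],[0,0,0,0]])

```text
time: 11.43
tool_pos: [514.9, -110.1, 134.8]
ee_rot: [-0.121, 0.993, -0.001, 0.0]
wrist_force: [1.9, -13.7, -3.1]
finger_gap: 0.3
grasp_force: 6.5
```

The force has risen to about 14 N after some 13–14 mm of travel, which fits the home stop. I'll back off and check.

arm_command(commands=[[0,-0.1,0,0],[0,-0.5,0,0],[0,-0.6,-0.3,0],[0,0,-0.7,0],[0,0,0,0]])

```text
time: 11.85
tool_pos: [528.2, -157.1, 178.5]
ee_rot: [-0.12, 0.993, -0.001, 0.002]
wrist_force: [0.9, -0.8, 1.6]
finger_gap: 0.3
grasp_force: 0.0
```

arm_command(commands=[[0,0,0,0],[0,0,0,0]])

```text
time: 12.02
tool_pos: [525.8, -155.5, 174.3]
ee_rot: [-0.121, 0.993, 0.0, -0.0]
wrist_force: [0.1, 0.4, -0.0]
finger_gap: 0.4
grasp_force: 0.0
```

```bash
python3 look.py w6; python3 - <<'E'
import cv2
i=cv2.imread("pics/w6_full.png")
c=cv2.rotate(i[130:270,300:500],1);cv2.imwrite("pics/w6d.png",cv2.resize(c,None,fx=4,fy=4,interpolation=2))
from h import *
p,d=bot.capture("top");W=cloud("top",d);hsv=cv2.cvtColor(p,cv2.COLOR_RGB2HSV);H,S,V=[hsv[...,k] for k in range(3)]
a=np.zeros((400,640),bool);a[165:275,300:420]=1
X=W[a&((H<6)|(H>174))&(S>170)&(V>110)];print("red top now",np.percentile(X,[25,50,75],axis=0).round(1))
E
```

```text
tcp unit 2.020371726999304 -115.73851680166833 174.34085285456896 theta -0.2421978755707774 F [ 0.1  0.4 -0. ] 12.0167
cover 124.0147898909849 ((516.059814453125, -66.11007690429688), (75.02877044677734, 110.48809814453125), 13.823626518249512)
red [406 185   5   2  10] [408.  185.5] [485.7 -94.9 118.6] unit -22.5 -47.3
red [394 201  16  36 383] [402.  218.6] [ 506.  -100.3  146.7] unit -4.0 -57.4
red [392 209   1  10  10] [392.  213.5] [ 510.2 -102.3  126.1] unit -0.4 -60.4
red top now [[485.6 -92.2 117. ]
 [485.6 -91.7 117.2]
 [485.6 -91.3 117.4]]
```

View pics/w6d.png

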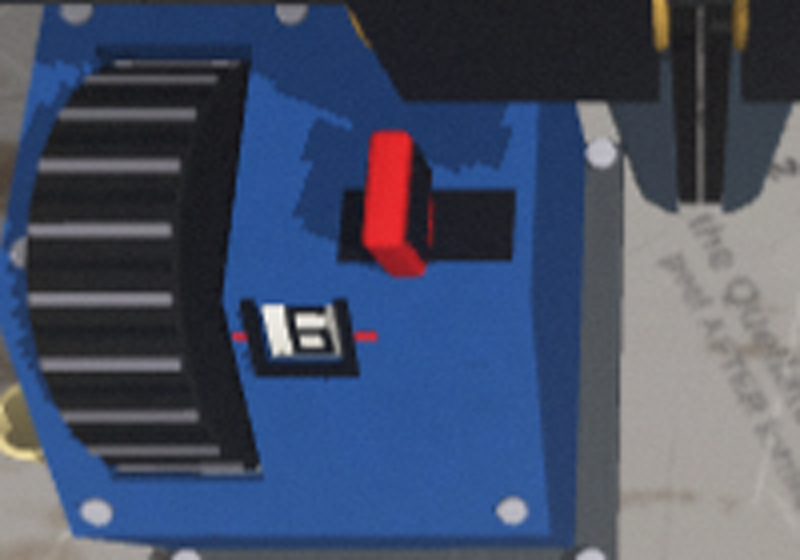

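The 6 is still centred, between the red marks at (238,337) and (366,337). From nearly the same camera place, the tab went from uy -71.4 to -57.4, so it has moved 14 mm and is home. The tool is clear, so I'll hand in.

```bash
python3 -c "
from workcell import bot
print(bot.hand_in())"
```

```text
the job is handed in; nothing more can be done
None
```

I dialled the 6 to centre in the window, pushed the red lock tab home (about 14 mm by camera, peak force about 14 N), kept well clear of the ferrules and bolt, and handed the job in at about 12 s; no verdict was returned.

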